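# Load a freshly glued lid into a spring-bed press

## Robot

A 6-joint arm with a two-finger parallel gripper is mounted at the origin on the work surface; the furniture and walls round the work are solid. World frame = base frame: x ahead of the robot, y to its left, z up, the work surface at z = 0. Lengths are in m, angles in rad, forces in N, time in s.
With the tool pointing down it reaches from about 0.3 to 0.775 m from the base axis. Payload 14.6 kg.
Tool frame: the origin (TCP) lies midway between the tips of the shut fingers; the grasp point (between the pads) lies 19 mm behind it (ctrl.pinch_z is the distance from the TCP to the grasp point, in m); z points along the fingers, y is the line along which they close (so a half turn about z gives the same grasp; the last joint's range is limited). The gripper opens to 94 mm and grips with 3 to 60 N. Pads are 16 mm wide; open, the fingers measure 119 mm over their backs; the gripper's body (75 mm by 177 mm) begins 78 mm behind the grasp point.
Start: joints at [-1.193, 0.3, 1.521, -0, 1.321, -0.067], TCP at [0.237, -0.496, 0.205] pointing down, gripper open.
Joint ranges: [-3.03, 3.03], [-0.79, 2.21], [0.23, 2.52], [-1.04, 4.18], [0, 3.07], [-2.55, 2.55]. Speed limits (rad/s): [2.22, 2.22, 2.57, 3.14, 3.14, 3.14].

## Interface

Orientations are given as [roll, pitch, yaw] about the fixed x, y, z axes, in that order (R = Rz(yaw) Ry(pitch) Rx(roll)).
In Python, from station import ctrl gives the robot as it stands.
- The arm moves only by the tool jog_arm, never from a script. Its argument "motion" is a list of rows, each a list of 7 numbers: the shift along the tool's x, y, z in m, then the turn, a rotation vector about the tool's x, y, z in rad, then the opening, from -1 (shut) to 1 (fully open). In form: [[tx, ty, tz, rx, ry, rz, gripper], ...]. A call has 1 to 5 rows; each row shifts and turns the commanded pose from where the row before left it, along the tool's axes as they then stand; what a row does not reach is not made up. A row lasts 1/10 s, in which the tool goes at most 50 mm and 8.59 degrees, less where a joint would pass 70% of its speed; a pose out of reach is approached as far as the arm can. A call is refused whole if a number of a shift passes 0.05 or a number of a turn 0.15, either way. A call with a gripper value outside its range is refused whole. The fingers move at their own pace and stop on an object; "squeeze" is the grip in N (left out, the last holds). Time passes only in rows, so rows that do not move let the fingers close. It gives the time, the measured TCP pose, the force, the opening and the grip force at its end, in the units of the state.
- ctrl.get_obs(): the state, without advancing time (a new reading comes with each control period).
- ctrl.camera(name): name is "scene" or "side" or "wrist"; returns the picture (384x512x3 uint8, red, green, blue); there is no depth.
- ctrl.camera_model(name): a dict with "intrinsics" (3x3 intrinsics, pixels), "rvec" (rotation vector, rad) and "tvec" (3), from world to camera coordinates, as OpenCV has them. Camera axes: x right, y down, z forward; pixel columns grow to the right and rows downward; lengths in m; the calibration is good to about 2 mm. A picture is of the moment at which its call begins: read the wrist's pose just before it. camera_model takes no time and is no camera call; for the wrist camera it gives the pose at the moment of the call.
- ctrl.hand_in(): hands the job in; it is judged then, once.
The state is a dict: "time_s": time; "qpos": joint angles; "joint_vel": joint speeds; "tau": joint torques, N m; "ee_pos": TCP position; "eef_rot": TCP orientation; "force": force on the tool from outside, world axes, zero at the start; "moment": the same for the moment, N m; "grip_width": finger opening in m; "grip_force": force on a finger pad.
Only numpy, scipy, OpenCV 4.12 (cv2) and the standard library are available. Lean on these libraries where they do the work, as an engineer would, in place of code of your own. Each camera call takes 0.05 s, during which the arm holds its last target. There are 200 camera calls.

## Task

The cream disc has just been glued onto the green jar lid, which sits in the wooden loading tray of the spring press and has to be clamped while the glue sets. Gripping nothing, put your fingertips into the tray's dark thumb recess, press the tray down hard on its sprung bed and, keeping it down, push it along the rails so that the lid passes under the bridge and the blued leaf spring until the tray is fully home against the end stop; then take your fingers away, leaving the lid clamped. Do not ram the tray or touch the lid, do not lift the tray or the lid, and leave the other things on the table where they lie.

Things in the scene. Friction and masses are not known exactly. Their poses are not given: they have to be found in the camera images.
- press: Spring press, fixed on the table: green base 342 x 150 x 16 mm, two aluminium rails (inner faces 104 mm apart, tops at z = 50 mm) guiding the tray over a white sprung bed (top at z = 40 mm at rest, x = -167 to +146 mm). Origin: centre of the base's underside, on the table; +x is the way the tray is pushed, z up.
- bridge (a point): Centre of the underside of the dark steel bridge bar, 54 mm above the table, at x = +69 mm of the press. The bar is 28 mm wide in the direction of travel (press x = +55 to +83 mm), its top at z = 66 mm (screw heads 70 mm); it and its posts are 144 mm across.
- stop (a point): Centre of the face of the aluminium end stop that the tray's front edge meets, at x = +148 mm of the press, 36 mm above the table; the stop's top is at z = 50 mm.
- bed (a joint): How far the white bed with the tray is pressed down, in m: 0 = up (at rest), 0.016 = bottom stop. About 5 N starts it, 0.7 N more for each mm (12 N at 0.010, 16 N at the bottom). The lid goes under the bridge only above 0.006; 0.009 to 0.013 is good. Once the lid is home and let go, the bed rises until the leaf spring holds it at about 0.009.
- leaf: Blued steel leaf spring, 30 mm wide, hinged under the bridge bar (origin on the hinge: x = +64, z = 53.5 mm of the press). It slopes down along the travel to a toe at press x = +113 mm, z = 41 mm when free, lower than the lid's top: the lid lifts it, and is pressed down by it with 6 to 12 N and dragged on the way in. Pressing and pushing the tray together takes about 20 N.
- tray: Light wooden loading tray 184 x 100 x 14 mm, about 0.14 kg, loose between the rails on the bed (friction about 0.6); origin at the centre of its underside, +x toward the end stop. Round nest with the lid in front, thumb recess behind. Its origin starts at x = -72 to -45 mm, z = 40 mm of the press; against the end stop it is at x = +56 mm.
- thumb (a point): Centre of the floor of the tray's thumb recess (dark rubber with grey ribs), 62 mm behind the tray's centre, 8 mm above its underside: 48 mm above the table at rest. The recess is 45 mm long in the direction of travel, 61 mm wide, 6 mm deep; its front wall takes the push. At home it is 61 mm short of the bridge bar.
- nest (a point): Centre of the floor of the round nest (85 mm wide, 6 mm deep) in the tray, 46 mm ahead of the tray's centre.
- lid: Green jar lid with a cream disc on top, 82 mm in diameter, 12 mm high, 20 g, loose (1.5 mm play) in the tray's nest; origin at the centre of its underside. Its top stands 6 mm above the tray: 60 mm above the table at rest, 6 mm too high for the bridge.
- marker: Bystander: black marker lying down, 136 x 12 mm, origin under its centre.
- black_tape: Bystander: roll of black tape, 48 mm across, 18 mm high.
- eraser: Bystander: small boxed eraser, 21 x 34 x 12 mm.
- lid_tan: Bystander: jar lid with a tan felt top, 83 mm across, 13 mm high.
- lid_brown: Bystander: red jar lid with a dark brown felt top, 82 mm across, 13 mm high.
- glue_gun: Bystander: black hot glue gun lying on its side, 117 x 213 x 26 mm.
Mind the look-alikes: they are no part of the job. What is shaped like the lid but purple is not meant.

How it is judged:
On the way:
1. with the tray still in front of the bridge, the fingertips press it down on the sprung bed by more than 6 mm (value of joint bed above 0.006 m and contact force between the fingers and tray above 2 N and x of tray in the frame of press below -0.025 m), for 0.1 s.
At the end, for the whole second after the job is handed in: The tray is home (within 6 mm of the end stop), the lid lies in its nest (within 5 mm sideways and 3 mm in height) under the leaf spring, which presses on it with more than 3 N, the bed has sprung back to between 5 and 13 mm down, and the tray is at rest (x of tray in the frame of press above 0.05 m and contact force between lid and leaf above 3 N and horizontal distance between lid and nest below 0.005 m and z of lid in the frame of tray below 0.011 m and value of joint bed between 0.005 and 0.013 m and linear speed of tray below 0.01 m/s); the robot touches nothing.
It fails at once if the tray is lifted off its bed (more than 7 mm above its place at rest) (z of tray in the frame of press above 0.047 m).
It fails at once if the lid is lifted out of the nest (more than 5 mm) (z of lid in the frame of tray above 0.013 m).
It fails at once if the tray is rammed (the fingers bear on it with more than 50 N) (contact force between the fingers and tray above 50 N).
It fails at once if the fingers touch the lid (contact force between the fingers and lid above 0.5 N).
It fails at once if another thing is moved by more than 20 mm (distance of any of marker, black_tape, eraser, lid_tan, lid_brown, glue_gun from where it was at the start of the episode above 0.02 m).
It also fails if it takes over 37 s, if anything falls off the work surface, if the arm or the gripper's body presses on something with over 40 N, if the wrist force passes 120 N, or if a joint passes its speed limit or range.

## Working session

There is one attempt and no reset: what is moved stays moved. The work goes in short steps, Python scripts to look and compute and a tool call to move; the robot and the scene stay as the last step left them, time stands still between calls to the robot, and variables do not carry over. Pictures are saved under pics/ and viewed, at most 10 in all, crops included, and the job is handed in when it is done.

Besides the shell and the picture viewer there is one more tool, called after "Emit:" by a JSON object that holds its "name" and its "arguments". jog_arm: Moves the arm, as the interface text tells. Its arguments: {"type":"object","properties":{"motion":{"type":"array"},"squeeze":{"type":"number"}},"required":["motion"]}

```bash
mkdir -p pics
python3 - <<'E'
from station import ctrl
import cv2,numpy as np
a=[ctrl.camera(n) for n in("scene","side")]
for n,i in zip(("scene","side"),a): cv2.imwrite(f"pics/{n}0.png",i[:,:,::-1]); m=ctrl.camera_model(n); print(n,m)
o=ctrl.get_obs(); print(o)
E
```

```text
scene {'intrinsics': array([[486.65246527,   0.        , 260.97849075],
       [  0.        , 486.65246527, 198.5003981 ],
       [  0.        ,   0.        ,   1.        ]]), 'rvec': array([ 1.80379544, -1.04582493,  0.64450689]), 'tvec': array([-0.20973251,  0.24259248,  1.26183638])}
side {'intrinsics': array([[495.95725026,   0.        , 251.53763243],
       [  0.        , 495.95725026, 190.81262422],
       [  0.        ,   0.        ,   1.        ]]), 'rvec': array([ 1.71774868, -1.92592138,  0.71243833]), 'tvec': array([0.08049005, 0.37877962, 1.19058615])}
{'time_s': 0.1, 'qpos': array([-1.19259873e+00,  3.00394481e-01,  1.52150216e+00, -1.77559385e-05,
        1.32073537e+00, -6.66356531e-02]), 'joint_vel': array([-0.00092236, -0.00132074, -0.00231178, -0.00078663, -0.00106809,
        0.00214507]), 'tau': array([ 1.59282823e-03, -5.32639575e+01, -3.53286088e+01,  7.09665706e-02,
        2.34897877e-02, -7.62841250e-05]), 'ee_pos': array([ 0.23655619, -0.49626481,  0.20496175]), 'eef_rot': array([-3.14055446e+00, -5.20461136e-05,  4.44837626e-01]), 'force': array([-0.40378102, -0.33164482, -0.51493239]), 'moment': array([ 0.00336982, -0.00474629, -0.0043309 ]), 'grip_force': 0.0, 'grip_width': 0.09411326735249823}
```

View pics/scene0.png

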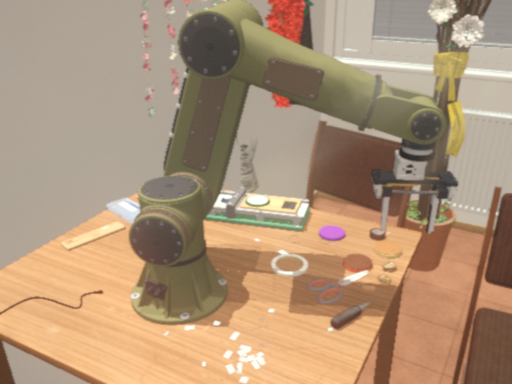

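View pics/side0.png

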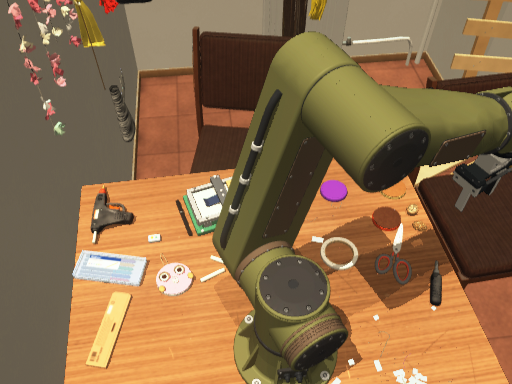

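The scene view shows the press at about (260,207): bridge at (232,203), cream disc at (258,200), recess near (290,206). The side view shows the press at (205,200), half hidden by the arm. Candidates that could be mistaken for the lid: purple disc at scene (332,233), red/brown lid (357,263), tan lid (388,251), and the cream disc on the green lid in the tray (258,200). I choose the last one and check it in a close crop.

Run:
```python
import cv2
a=cv2.imread("pics/scene0.png")[180:240,195:325]
cv2.imwrite("pics/c1.png",cv2.resize(a,None,fx=6,fy=6,interpolation=cv2.INTER_CUBIC))
```

```text
(no output)
```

View pics/c1.png

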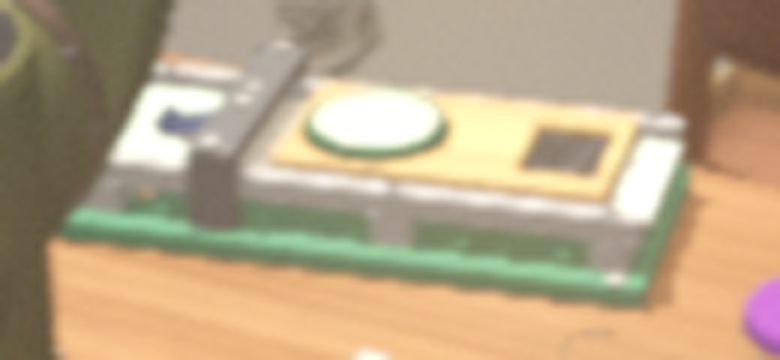

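The crop shows the cream-topped green lid at scene (257.5,200.3), the dark thumb recess at (289.3,205) and the bridge at about (237,197). This is the right one.

```bash
cat > h.py <<'E'
import cv2,numpy as np
def ray(m,uv,z):
    R=cv2.Rodrigues(np.array(m["rvec"]))[0];t=np.array(m["tvec"]).ravel()
    c=-R.T@t; d=R.T@np.linalg.inv(m["intrinsics"])@np.array([uv[0],uv[1],1.])
    return c+d*(z-c[2])/d[2]
E
python3 - <<'E'
from h import *
from station import ctrl
m=ctrl.camera_model("scene")
f=lambda x,y,z:ray(m,(195+(x+.5)/6-.5,180+(y+.5)/6-.5),z).round(4)
for n,x,y,z in [("disc",375,122,.06),("rec",566,150,.048),("RF",637,112,.054),("RN",605,195,.054),("FN",275,162,.054),("baseRN",645,290,.016),("baseRF",685,165,.016),("baseLN",65,222,.016)]: print(n,f(x,y,z))
p=f(566,150,.048);q=f(375,122,.06);v=(q-p)[:2];print(np.hypot(*v),np.degrees(np.arctan2(v[1],v[0])))
E
```

```text
disc [0.4604 0.0386 0.06  ]
rec [ 0.5024 -0.0583  0.048 ]
RF [ 0.5532 -0.0767  0.054 ]
RN [ 0.4544 -0.1059  0.054 ]
FN [0.4021 0.0672 0.054 ]
baseRN [ 0.434  -0.1403  0.016 ]
baseRF [ 0.5754 -0.0973  0.016 ]
baseLN [0.3472 0.1699 0.016 ]
0.10561065287176288 113.43367072180959
```

Emit:
{"name": "jog_arm", "arguments": {"motion": [[0.034, -0.023, 0, 0, 0, 0, -1], [0.034, -0.023, 0, 0, 0, 0, -1], [0.034, -0.023, 0, 0, 0, 0, -1], [0.034, -0.023, 0, 0, 0, 0, -1], [0.034, -0.023, 0, 0, 0, 0, -1]], "squeeze": 20}}

```text
time_s: 0.6
ee_pos: [0.3411, -0.3179, 0.2053]
eef_rot: [-3.141, 0.0, 0.445]
force: [1.1, -1.1, 0.7]
grip_width: 0.0572
grip_force: 0.0
```

Emit:
{"name": "jog_arm", "arguments": {"motion": [[0.034, -0.023, 0, 0, 0, 0, -1], [0.034, -0.023, 0, 0, 0, 0, -1], [0.034, -0.023, 0, 0, 0, 0, -1], [0.034, -0.023, 0, 0, 0, 0, -1], [0.034, -0.023, 0, 0, 0, 0, -1]]}}

```text
time_s: 1.1
ee_pos: [0.4451, -0.1409, 0.2053]
eef_rot: [-3.141, 0.0, 0.445]
force: [1.0, -0.5, 0.1]
grip_width: 0.0173
grip_force: 0.0
```

Emit:
{"name": "jog_arm", "arguments": {"motion": [[0, 0, 0, 0, 0, -0.141, -1], [0, 0, 0, 0, 0, -0.141, -1], [0, 0, 0, 0, 0, -0.141, -1], [0, 0, 0, 0, 0, -0.141, -1], [0, 0, 0, 0, 0, -0.141, -1]]}}

```text
time_s: 1.6
ee_pos: [0.4445, -0.1425, 0.2052]
eef_rot: [-3.141, 0.0, 1.156]
force: [0.1, -0.4, 0.3]
grip_width: 0.0005
grip_force: 0.0
```

Emit:
{"name": "jog_arm", "arguments": {"motion": [[0, 0, 0, 0, 0, -0.141, -1], [0, 0, 0, 0, 0, -0.141, -1], [0, 0, 0, 0, 0, -0.141, -1], [0, 0, 0, 0, 0, -0.141, -1], [0, 0, 0, 0, 0, -0.141, -1]]}}

```text
time_s: 2.1
ee_pos: [0.4445, -0.1425, 0.2052]
eef_rot: [-3.141, -0.0, 1.861]
force: [-0.1, -0.1, 0.2]
grip_width: 0.0007
grip_force: 0.0
```

Run:
```python
from station import ctrl
import cv2,numpy as np,pickle
m=ctrl.camera_model("wrist");o=ctrl.get_obs();a=ctrl.camera("wrist")
cv2.imwrite("pics/w1.png",a[:,:,::-1]);pickle.dump((m,o),open("w1.pkl","wb"))
print(o["time_s"],o["ee_pos"],o["eef_rot"],o["qpos"])
```

```text
2.1 [ 0.44445817 -0.14251504  0.20521177] [-3.14115602e+00 -3.66293031e-04  1.86055007e+00] [-3.88793454e-01  1.13885137e-01  1.74607117e+00  1.15766044e-05
  1.28220617e+00 -6.78550575e-01]
```

View pics/w1.png

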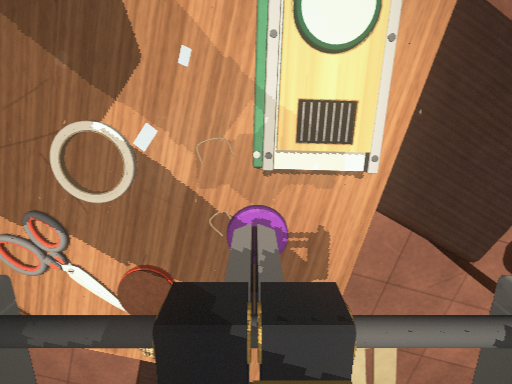

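Wrist view: the recess has corners at about (298,98), (357,100), (355,145) and (296,142), the lid is ahead at (337,10), and the purple decoy is below at (258,230).

Run:
```python
from h import *
import pickle
m,o=pickle.load(open("w1.pkl","rb"))
a=cv2.cvtColor(cv2.imread("pics/w1.png"),cv2.COLOR_BGR2HSV)
k=((a[:,:,1]<110)&(a[:,:,2]<140)).astype(np.uint8)
k[:, :285]=0;k[:,366:]=0;k[:85]=0;k[152:]=0
k=cv2.morphologyEx(k,cv2.MORPH_CLOSE,np.ones((9,9)))
c=max(cv2.findContours(k,0,2)[0],key=cv2.contourArea);r=cv2.minAreaRect(c);print(r)
P=np.array([ray(m,p,.048) for p in cv2.boxPoints(r)]);print(P.round(4),P.mean(0)); print(np.linalg.norm(np.diff(P,axis=0),axis=1))
for s in (0,1):
  d=P[s+1]-P[s];print(np.degrees(np.arctan2(d[1],d[0])))
T=P.mean(0)
# rail outer corners: base RN z=.016; rail inner-left edge, z=.05; tray rear edge z=.054
for n,p,z in[("screwL",(269,154),.05),("screwLfar",(273,34),.05),("screwR",(375,158),.05),("screwRfar",(392,37),.05),("trayRL",(280,152),.054),("trayRR",(369,155),.054)]:print(n,ray(m,p,z).round(4))
```

```text
((325.9636535644531, 121.48014068603516), (58.663482666015625, 43.15559387207031), 2.12109637260437)
[[ 0.4768 -0.0903  0.048 ]
 [ 0.4641 -0.0476  0.048 ]
 [ 0.5232 -0.0323  0.048 ]
 [ 0.5383 -0.0744  0.048 ]] [ 0.5006059  -0.06116058  0.048     ]
[0.04446371 0.06104469 0.0447092 ]
106.60551548957194
14.537549364879276
screwL [ 0.4528 -0.1107  0.05  ]
screwLfar [0.4214 0.0028 0.05  ]
screwR [ 0.5645 -0.082   0.05  ]
screwRfar [0.5339 0.0335 0.05  ]
trayRL [ 0.463  -0.1047  0.054 ]
trayRR [ 0.5554 -0.0806  0.054 ]
```

Emit:
{"name": "jog_arm", "arguments": {"motion": [[0, 0, 0, 0, 0, 0.025, -1], [0.024, 0.025, 0.03, 0, 0, 0, -1], [0.024, 0.025, 0.03, 0, 0, 0, -1], [0.024, 0.0255, 0.03, 0, 0, 0, -1], [0, 0, 0.03, 0, 0, 0, -1]]}}

```text
time_s: 2.65
ee_pos: [0.5003, -0.0509, 0.0841]
eef_rot: [3.141, -0.0, 1.826]
force: [0.6, 0.2, 0.4]
grip_width: 0.0005
grip_force: 0.0
```

Emit:
{"name": "jog_arm", "arguments": {"motion": [[0, 0, 0.015, 0, 0, 0, -1], [0, 0, 0, 0, 0, 0, -1]]}}

```text
time_s: 2.85
ee_pos: [0.498, -0.0532, 0.0684]
eef_rot: [-3.138, -0.002, 1.825]
force: [0.6, -1.1, 0.5]
grip_width: 0.0005
grip_force: 0.0
```

Run:
```python
from station import ctrl
import cv2,numpy as np,pickle
m=ctrl.camera_model("wrist");o=ctrl.get_obs();a=ctrl.camera("wrist");b=ctrl.camera("side")
cv2.imwrite("pics/w2.png",a[:,:,::-1]);cv2.imwrite("pics/s2.png",b[:,:,::-1]);pickle.dump((m,o),open("w2.pkl","wb"))
print(o["time_s"],o["ee_pos"],o["eef_rot"],o["force"])
```

```text
2.85 [ 0.49800346 -0.05322112  0.06841221] [-3.13791846e+00 -1.66611465e-03  1.82534549e+00] [ 0.61209621 -1.13744435  0.51618834]
```

View pics/w2.png

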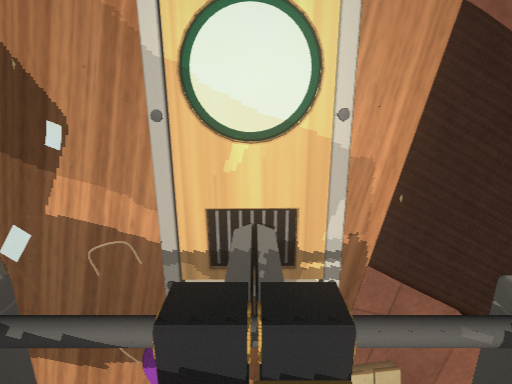

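Wrist view: the fingertips at (254,225) lie within the recess (206–298, 209–268), nearly centred between the rails, with the lid well clear at (250,68). I'll check against the front edge and the rail direction.

Run:
```python
from h import *
import pickle
m,o=pickle.load(open("w2.pkl","rb"))
y=o["eef_rot"][2];d=np.array([np.cos(y),np.sin(y)]);n=np.array([np.sin(y),-np.cos(y)])
for k,p,z in[("frontL",(206,209),.054),("frontR",(298,209),.054),("rearL",(209,268),.054),("rearR",(296,268),.054),("screwL",(156,116),.05),("screwR",(343,115),.05),("lid",(250,68),.06),("tip",(254,226),.0684)]:
  q=ray(m,p,z)[:2];r=q-o["ee_pos"][:2];print(k,q.round(4),"ahead",(r@d).round(4),"side",(r@n).round(4))
```

```text
frontL [ 0.4643 -0.0469] ahead 0.0146 side -0.031
frontR [ 0.5229 -0.0316] ahead 0.0146 side 0.0296
rearL [ 0.4755 -0.089 ] ahead -0.0289 side -0.0308
rearR [ 0.5342 -0.0737] ahead -0.0289 side 0.0299
screwL [0.4214 0.0033] ahead 0.074 side -0.0599
screwR [0.533  0.0328] ahead 0.0745 side 0.0555
lid [0.4712 0.0437] ahead 0.1005 side -0.0016
tip [ 0.4965 -0.0448] ahead 0.0085 side 0.0006
```

Emit:
{"name": "jog_arm", "arguments": {"motion": [[0, 0, 0.009, 0, 0, 0, -1], [0, 0, 0.007, 0, 0, 0, -1], [0, 0, 0.003, 0, 0, 0, -1], [0, 0, 0.002, 0, 0, 0, -1], [0, 0, 0.002, 0, 0, 0, -1]]}}

```text
time_s: 3.45
ee_pos: [0.4992, -0.0537, 0.0475]
eef_rot: [3.141, 0.0, 1.83]
force: [-2.9, -0.0, 6.2]
grip_width: 0.0005
grip_force: 3.1
```

Emit:
{"name": "jog_arm", "arguments": {"motion": [[0, 0, 0.002, 0, 0, 0, -1], [0, 0, 0.002, 0, 0, 0, -1], [0, 0, 0.002, 0, 0, 0, -1], [0, 0, 0, 0, 0, 0, -1]]}}

```text
time_s: 3.85
ee_pos: [0.4992, -0.0537, 0.042]
eef_rot: [3.141, 0.0, 1.83]
force: [-4.2, 0.1, 10.1]
grip_width: 0.0004
grip_force: 4.8
```

Emit:
{"name": "jog_arm", "arguments": {"motion": [[0, 0, 0.0015, 0, 0, 0, -1], [0, 0, 0.0015, 0, 0, 0, -1], [0, 0, 0.0015, 0, 0, 0, -1], [0, 0, 0, 0, 0, 0, -1], [0, 0, 0, 0, 0, 0, -1]]}}

```text
time_s: 4.35
ee_pos: [0.4993, -0.0537, 0.0378]
eef_rot: [3.141, 0.0, 1.83]
force: [-5.7, 0.9, 12.8]
grip_width: 0.0005
grip_force: 6.3
```

Emit:
{"name": "jog_arm", "arguments": {"motion": [[0.002, 0, 0, 0, 0, 0, -1], [0.002, 0, 0, 0, 0, 0, -1], [0.002, 0, 0, 0, 0, 0, -1], [0.002, 0, 0, 0, 0, 0, -1], [0.002, 0, 0, 0, 0, 0, -1]]}}

```text
time_s: 4.85
ee_pos: [0.4983, -0.0453, 0.0386]
eef_rot: [3.138, 0.004, 1.83]
force: [0.5, -10.3, 11.6]
grip_width: 0.0004
grip_force: 6.0
```

Emit:
{"name": "jog_arm", "arguments": {"motion": [[0.003, 0, 0.0005, 0, 0, 0, -1], [0.003, 0, 0.0005, 0, 0, 0, -1], [0.003, 0, 0, 0, 0, 0, -1], [0.003, 0, 0, 0, 0, 0, -1], [0.003, 0, 0, 0, 0, 0, -1]]}}

```text
time_s: 5.35
ee_pos: [0.4945, -0.0309, 0.0377]
eef_rot: [3.138, 0.004, 1.83]
force: [0.1, -12.6, 13.2]
grip_width: 0.0005
grip_force: 6.4
```

Emit:
{"name": "jog_arm", "arguments": {"motion": [[0.003, 0, 0, 0, 0, 0, -1], [0.003, 0, 0, 0, 0, 0, -1], [0.003, 0, 0, 0, 0, 0, -1], [0.003, 0, 0, 0, 0, 0, -1], [0.003, 0, 0, 0, 0, 0, -1]]}}

```text
time_s: 5.85
ee_pos: [0.4906, -0.0163, 0.0376]
eef_rot: [3.138, 0.004, 1.83]
force: [0.9, -11.6, 12.5]
grip_width: 0.0003
grip_force: 6.4
```

Emit:
{"name": "jog_arm", "arguments": {"motion": [[0.003, 0, 0, 0, 0, 0, -1], [0.003, 0, 0, 0, 0, 0, -1], [0.003, 0, 0, 0, 0, 0, -1], [0.003, 0, 0, 0, 0, 0, -1], [0.003, 0, 0, 0, 0, 0, -1]]}}

```text
time_s: 6.35
ee_pos: [0.487, -0.0016, 0.0376]
eef_rot: [3.137, 0.003, 1.83]
force: [2.8, -10.1, 11.6]
grip_width: 0.0005
grip_force: 5.9
```

Emit:
{"name": "jog_arm", "arguments": {"motion": [[0.003, 0, 0, 0, 0, 0, -1], [0.003, 0, 0, 0, 0, 0, -1], [0.003, 0, 0, 0, 0, 0, -1], [0.003, 0, 0, 0, 0, 0, -1], [0.003, 0, 0, 0, 0, 0, -1]]}}

```text
time_s: 6.85
ee_pos: [0.4831, 0.0124, 0.0372]
eef_rot: [3.138, 0.004, 1.83]
force: [4.4, -15.6, 5.1]
grip_width: 0.0004
grip_force: 8.9
```

Emit:
{"name": "jog_arm", "arguments": {"motion": [[0.003, 0, 0.0005, 0, 0, 0, -1], [0.003, 0, 0.0005, 0, 0, 0, -1], [0.003, 0, 0, 0, 0, 0, -1], [0.003, 0, 0, 0, 0, 0, -1], [0.003, 0, 0, 0, 0, 0, -1]]}}

```text
time_s: 7.35
ee_pos: [0.4792, 0.027, 0.0362]
eef_rot: [3.138, 0.004, 1.83]
force: [4.5, -15.3, 7.1]
grip_width: 0.0006
grip_force: 9.4
```

Emit:
{"name": "jog_arm", "arguments": {"motion": [[0.003, 0, 0, 0, 0, 0, -1], [0.003, 0, 0, 0, 0, 0, -1], [0.003, 0, 0, 0, 0, 0, -1], [0.003, 0, 0, 0, 0, 0, -1], [0.003, 0, 0, 0, 0, 0, -1]]}}

```text
time_s: 7.85
ee_pos: [0.4753, 0.0414, 0.0362]
eef_rot: [3.138, 0.004, 1.83]
force: [5.1, -16.0, 6.3]
grip_width: 0.0005
grip_force: 10.7
```

Emit:
{"name": "jog_arm", "arguments": {"motion": [[0.002, 0, 0, 0, 0, 0, -1], [0.002, 0, 0, 0, 0, 0, -1], [0.002, 0, 0, 0, 0, 0, -1], [0.002, 0, 0, 0, 0, 0, -1], [0.002, 0, 0, 0, 0, 0, -1]]}}

```text
time_s: 8.35
ee_pos: [0.4727, 0.0511, 0.0361]
eef_rot: [3.138, 0.004, 1.83]
force: [3.8, -16.3, 7.1]
grip_width: 0.0006
grip_force: 10.7
```

Emit:
{"name": "jog_arm", "arguments": {"motion": [[0.0015, 0, 0, 0, 0, 0, -1], [0.0015, 0, 0, 0, 0, 0, -1], [0.0015, 0, 0, 0, 0, 0, -1]]}}

```text
time_s: 8.65
ee_pos: [0.4716, 0.0555, 0.0361]
eef_rot: [3.138, 0.004, 1.83]
force: [4.5, -22.0, 6.5]
grip_width: 0.0008
grip_force: 12.5
```

Emit:
{"name": "jog_arm", "arguments": {"motion": [[0.001, 0, 0, 0, 0, 0, -1]]}}

```text
time_s: 8.75
ee_pos: [0.4714, 0.0557, 0.0361]
eef_rot: [3.138, 0.005, 1.83]
force: [6.7, -30.0, 5.3]
grip_width: 0.0006
grip_force: 15.6
```

Emit:
{"name": "jog_arm", "arguments": {"motion": [[0.0005, 0, 0, 0, 0, 0, -1]]}}

```text
time_s: 8.85
ee_pos: [0.4714, 0.0557, 0.0361]
eef_rot: [3.138, 0.006, 1.83]
force: [6.7, -31.6, 4.9]
grip_width: 0.0008
grip_force: 16.3
```

Emit:
{"name": "jog_arm", "arguments": {"motion": [[-0.001, 0, 0, 0, 0, 0, -1], [-0.001, 0, 0, 0, 0, 0, -1]]}}

```text
time_s: 9.05
ee_pos: [0.4715, 0.0553, 0.0361]
eef_rot: [3.138, 0.003, 1.829]
force: [1.1, -6.1, 8.2]
grip_width: 0.0006
grip_force: 11.9
```

Emit:
{"name": "jog_arm", "arguments": {"motion": [[-0.0003, 0, -0.001, 0, 0, 0, -1], [0, 0, -0.001, 0, 0, 0, -1], [0, 0, -0.001, 0, 0, 0, -1]]}}

```text
time_s: 9.35
ee_pos: [0.471, 0.0553, 0.0384]
eef_rot: [3.14, 0.002, 1.83]
force: [5.2, -8.7, -2.7]
grip_width: 0.0006
grip_force: 7.5
```

Emit:
{"name": "jog_arm", "arguments": {"motion": [[-0.001, 0, -0.001, 0, 0, 0, -1], [-0.001, 0, -0.001, 0, 0, 0, -1], [-0.001, 0, -0.001, 0, 0, 0, -1]]}}

```text
time_s: 9.65
ee_pos: [0.4708, 0.0534, 0.041]
eef_rot: [3.142, -0.0, 1.83]
force: [-0.1, 0.1, -0.2]
grip_width: 0.0006
grip_force: 0.0
```

Free of contact. Lifting clear, then checking.

Emit:
{"name": "jog_arm", "arguments": {"motion": [[-0.002, 0, -0.005, 0, 0, 0, -1], [-0.002, 0, -0.01, 0, 0, 0, -1], [0, 0, -0.03, 0, 0, 0, -1], [-0.02, 0, -0.04, 0, 0, 0, -1], [-0.02, 0, -0.04, 0, 0, 0, -1]]}}

```text
time_s: 10.15
ee_pos: [0.4818, 0.0105, 0.1682]
eef_rot: [3.142, -0.0, 1.831]
force: [0.5, -0.5, -1.2]
grip_width: 0.001
grip_force: 0.0
```

Emit:
{"name": "jog_arm", "arguments": {"motion": [[-0.02, 0, 0, 0, 0, 0, -1], [0, 0, 0, 0, 0, 0, -1], [0, 0, 0, 0, 0, 0, -1]]}}

```text
time_s: 10.45
ee_pos: [0.4868, -0.0084, 0.1659]
eef_rot: [-3.141, -0.0, 1.829]
force: [0.6, 0.6, 0.1]
grip_width: 0.0006
grip_force: 0.0
```

Run:
```python
from station import ctrl
import cv2,numpy as np,pickle
m=ctrl.camera_model("wrist");o=ctrl.get_obs();a=ctrl.camera("wrist")
cv2.imwrite("pics/w3.png",a[:,:,::-1]);pickle.dump((m,o),open("w3.pkl","wb"))
print(o["time_s"],o["ee_pos"],o["eef_rot"],o["force"])
```

```text
10.45 [ 0.48680955 -0.00841216  0.16591478] [-3.14113696e+00 -3.38168005e-04  1.82892085e+00] [0.58511336 0.62093523 0.10117995]
```

View pics/w3.png

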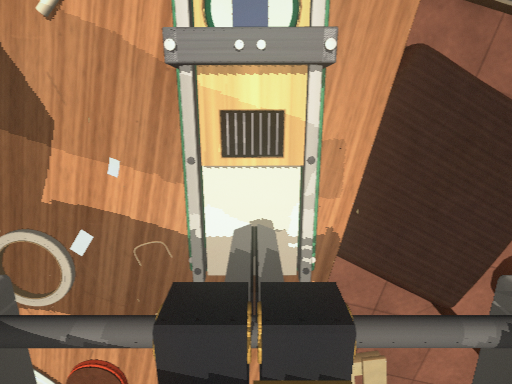

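The tray lies past the bridge and the lid is under the leaf at (253,10). Now I check the distance from the recess (y 110–157) to the bar edge (y 64); it should be 61 mm.

Run:
```python
from h import *
import pickle
m,o=pickle.load(open("w3.pkl","rb"))
f=ray(m,(252,110),.045);r=ray(m,(252,157),.045);e=np.linalg.norm
for v,z in((56,.066),(66,.066),(66,.054)): print(v,z,e((ray(m,(250,v),z)-(f+r)/2)[:2]))
a=ray(m,(190,160),.05);d=np.array([np.cos(1.829),np.sin(1.829)]);print(e(f-r))
# press x from bar screw heads (mid bar x=69)
s=ray(m,(250,45),.07);print("recess x",.069-(s-(f+r)/2)[:2]@d)
```

```text
56 0.066 0.06588754985507833
66 0.066 0.05817647101592828
66 0.054 0.05942879154968887
0.04422916084001212
recess x -0.004563115046043745
```

```bash
python3 -c "
from station import ctrl
print(ctrl.hand_in())"
```

```text
the job is handed in; nothing more can be done
None
```

The tray is home against the end stop with the lid clamped under the leaf spring, the fingers are clear and the job is handed in at about 10.5 s; the hand-in returned no verdict.

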